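Unlock and open the molcajete's display box with the slot key

ROBOT

A 6-joint arm with a two-finger parallel gripper is mounted at the origin on the work surface. World frame = base frame: x ahead of the robot, y to its left, z up, the work surface at z = 0. Lengths are in m, angles in rad, forces in N, time in s.
With the tool pointing down it reaches from about 0.325 to 0.85 m from the base axis. Payload 15.5 kg.
Tool frame: the origin (TCP) lies at the very end of the fingers, on their centre line; the grasp point (between the pads) lies 19 mm behind it; z points along the fingers, y is the direction in which the jaws open and shut (so a half turn about z gives the same grasp; the last joint's range is limited). The gripper opens to 91 mm and grips with 3 to 60 N. Pads are 32 mm wide; open, the fingers measure 118 mm over their backs; the gripper's body (76 mm by 178 mm) begins 60 mm behind the grasp point.
Start: joints at [-1.262, 0.494, 1.345, -0, 1.302, -0.096], TCP at [0.246, -0.574, 0.214] pointing down, gripper open.
Joint ranges: [-2.91, 2.91], [-0.82, 2.16], [0.22, 2.67], [-1.22, 4.37], [0.12, 2.79], [-3.08, 3.08]. Speed limits (rad/s): [1.89, 1.89, 2.57, 3.01, 3.01, 3.01].

INTERFACE

Orientations are given as a unit quaternion [x, y, z, w].
In Python, from bench import observe, camera, camera_model, job_done gives the robot as it stands.
- The arm moves only by the shell command python3 -m jog 'ROWS' [FORCE]. ROWS is JSON, a list of rows, each a list of 3 entries, a list of its own where there are three numbers: the finger opening in cm, from 0 to 9.12, then the shift along the world's x, y, z in cm, then the turn about the world's z in rad. A call has 1 to 8 rows; each row is the pose to reach, as a shift and turn from the pose measured when the call began; what a row does not reach only later rows make up. A row lasts 1/8 s, in which the tool goes at most 62.5 mm and 10.7 degrees, less where a joint would pass 70% of its speed; a pose out of reach is approached as far as the arm can. A call with a gripper value outside its range is refused whole. The fingers move at their own pace and stop on an object; FORCE is the grip in N (left out, the last holds). Time passes only in rows, so rows that repeat a pose let the fingers close. It gives the time, the measured TCP pose, the force and the opening at its end, in the units of the state.
- observe(): the state, without advancing time (a new reading comes with each control period).
- camera(name): name is "scene" or "top" or "wrist"; returns the picture (480x640x3 uint8, red, green, blue); there is no depth.
- camera_model(name): a dict with "mtx" (3x3 intrinsics, pixels), "extrinsics" (4x4, takes a point from camera to world coordinates). Camera axes: x right, y down, z forward; pixel columns grow to the right and rows downward; lengths in m; the calibration is good to about 2 mm. A picture is of the moment at which its call begins: read the wrist's pose just before it. camera_model takes no time and is no camera call; for the wrist camera it gives the pose at the moment of the call.
- job_done(): hands the job in, once; it reports no verdict.
The state is a dict: "time": time; "joint_pos": joint angles; "joint_velocities": joint speeds; "tau": joint torques, N m; "tool_pos": TCP position; "tcp_rot": TCP orientation; "contact_force": force on the tool from outside, world axes, zero at the start; "torque": the same for the moment, N m; "finger_gap": finger opening in m.
Only numpy, scipy, OpenCV 4.12 (cv2) and the standard library are available. Lean on these libraries where they do the work, as an engineer would, in place of code of your own. Each camera call takes 0.05 s, during which the arm holds its last target.

TASK

Open the display box so that the molcajete can be taken out: with the blue-handled key from the bamboo rest, turn the brass slotted lock on the box a quarter turn clockwise (do not turn it with the fingers), then slide the clear lid by its orange rib all the way open to the robot's left. Put the key back upright and fully down in its bamboo rest, and leave everything else where it stands.

Things in the scene. Friction and masses are not known exactly. Their poses are not given: they have to be found in the camera images.
- key_grip (a point): Loose flat key standing in the rest, 100 mm tall, 0.1 kg; this point is mid-handle on its axis, 66 mm above the blade's tip. Blue handle 46 mm wide (key x), 16 mm thick (key y: grip it across this), 76 mm tall, from 42 mm below to 34 mm above this point. z points up. Key x and -x are equivalent.
- key_tip (a point): Centre of the lower end of the key's steel blade, 66 mm below key_grip; same axes. The blade is 24 mm long below the handle, 40 mm wide (x), 4 mm thick (y), thinned to 36 x 2.5 mm over its last 6 mm.
- rest_slot (a point): Bamboo rest: fixed block 85 (x) x 55 (y) x 45 mm high, one slot 46 mm long (x), 8 mm wide (y), 32 mm deep. This point is the centre of the slot's mouth on the top face. With the key home the handle's lower face sits on the top face: key_grip is 42 mm above this point and key x lies along rest x, either way round.
- lock_slot (a point): Brass slotted lock head, 59 mm across, on the box's white deck; this point is the centre of the slot's mouth on its top face, 23 mm above the deck, on the vertical turning axis. Slot 7 mm wide, 14 mm deep, open at both ends, running along this frame's y; the frame turns with the head. A dark tongue under it, 50 mm from axis to end, blocks the lid's pin while locked.
- lock (a joint): Turn of the lock head, rad: 0 locked (slot runs across the box, left-right), grows clockwise seen from above to 1.57 (stop, unlocked: slot runs front-back). Starts between 0 and 0.1. Stiff friction of about 0.15 N m; stays where left. The lid comes free part-way, but the lock is properly open only near its stop.
- lid_rib (a point): Middle of the top edge of the orange rib on the clear sliding lid: 80 mm long (along this frame's x), 10 mm thick (y), 27 mm tall above the lid, whose top is flush with the deck. The lid slides along +y, to the robot's left; 60 mm of free lid lies on the rib's -y side. A dark stop pin 16 mm tall stands on the lid 65 mm to -x, 21 mm to -y of the rib's middle.
- lid (a joint): Opening of the lid, m: 0 shut, grows towards the frame's +y to 0.12 (end stop, fully open). Friction about 2 N; stays where left; cannot move more than some 5 mm while locked.
- molcajete: Small dark stone mortar, 108 mm across, 80 mm tall, loose inside the display box. Origin under its centre.
- bowls: Stack of two terracotta bowls, 120 mm across, 67 mm tall. Origin under its centre. Bystander.
- colander: Steel colander, 210 mm across (250 mm over its handles, along its y), 87 mm tall. Origin under its centre. Bystander.
- trivet: Slatted bamboo trivet, 160 mm square, 16 mm thick. Origin under its centre. Bystander.
- jar: Amber glass jar with brass cap, 80 mm across, 140 mm tall. Origin under its centre. Bystander.
- tin: Green food tin, 74 mm across, 110 mm tall. Origin under its centre. Bystander.
- oil: Green oil bottle, 68 mm across, 210 mm tall. Origin under its centre. Bystander.
- display_box: Fixed clear box, 200 mm deep (x), 170 mm wide (y), its top 125 mm above the shelf; origin under its centre. x points away from the robot, y to the robot's left, both roughly. A white deck 70 mm deep along the robot's side of the top carries the lock, 62 mm to -x of the centre; the lid covers the rest.
Things that resemble listed ones, but are neither listed nor needed, are in the scene too. There is more than one size of the part that bears key_grip; the job needs the smaller. What is shaped like the part that bears rest_slot but black is not meant.

How it is judged:
On the way, in this order (a step that is already met when the one before it is completed fails the run):
1. The lock is turned to open (more than 1.25 rad) with the key's blade in its slot (value of joint lock above 1.25 rad and distance between key_tip and lock_slot below 0.02 m and height (world z) of key_tip below 0.146 m), for 0.1 s.
2. The lid is pushed open (more than 105 mm) (value of joint lid above 0.105 m), for 0.1 s.
At the end, for the whole second after the job is handed in: The lock stands more than 1.25 rad from locked, the lid is open more than 105 of its 120 mm, and the released key is at rest upright (within 0.12 rad) and home in its bamboo rest (centre within 12 mm, not more than 4 mm raised) (value of joint lock above 1.25 rad and value of joint lid above 0.105 m and horizontal distance between key_grip and rest_slot below 0.012 m and z of key_grip in the frame of rest_slot below 0.046 m and angle between key_grip's own z axis and vertical below 0.12 rad and linear speed of key below 0.02 m/s); the robot touches nothing.
It fails at once if The fingers push on the lock (more than 4 N) (contact force between the fingers and lock above 4 N).
It fails at once if A bystander or the molcajete is moved more than 25 mm (distance of any of molcajete, bowls, colander, trivet, jar, tin, oil from where it was at the start of the episode above 0.025 m).
It also fails if it takes over 72 s, if anything falls off the work surface, if the arm or the gripper's body presses on something with over 40 N, if the wrist force passes 120 N, or if a joint passes its speed limit or range.

## Working session

There is one attempt and no reset: what is moved stays moved. The work goes in short steps, Python scripts to look and compute and a shell command to move; the robot and the scene stay as the last step left them, time stands still between calls to the robot, and variables do not carry over. Pictures are saved under pics/ and viewed, and the job is handed in when it is done.

```bash
mkdir -p pics; ls
python3 - <<'E'
from bench import *
import cv2
print(observe())
for n in ("scene","top","wrist"):
    m=camera_model(n); print(n,m)
    cv2.imwrite(f"pics/{n}0.png",camera(n)[:,:,::-1])
E
```

```text
pics
{'time': 0.0, 'joint_pos': array([-1.26149100e+00,  4.94173207e-01,  1.34614273e+00,  2.85491887e-05,
        1.30251294e+00, -9.54952759e-02]), 'joint_velocities': array([-9.82899503e-04,  2.17908845e-04,  1.09135358e-03, -6.01820620e-04,
        4.05450426e-05,  8.58764456e-04]), 'tau': array([-1.58896153e-03, -8.78828073e+01, -3.81858408e+01,  7.08946749e-02,
        5.36046212e-02, -5.57162150e-05]), 'tool_pos': array([ 0.24604231, -0.57410792,  0.21334055]), 'tcp_rot': array([ 9.79587464e-01,  2.01017457e-01, -5.22704814e-05, -6.16052081e-04]), 'contact_force': array([-0.7825901 , -0.59951065, -0.90212991]), 'torque': array([-0.01348344,  0.0573063 ,  0.00048048]), 'finger_gap': 0.09095429796587028}
scene {'mtx': array([[488.41420437,   0.        , 321.51387981],
       [  0.        , 488.41420437, 245.34003588],
       [  0.        ,   0.        ,   1.        ]]), 'extrinsics': array([[-0.82894937,  0.45195178, -0.32951863,  0.8745077 ],
       [ 0.55930171,  0.66457513, -0.49550125,  0.44062424],
       [-0.00495279, -0.59504578, -0.80367654,  0.89160205],
       [ 0.    
[... 203 characters left out ...]
       ]]), 'extrinsics': array([[-0.02646197, -0.99691265,  0.07392515,  0.46560573],
       [-0.99958181,  0.02552513, -0.01358909, -0.03224535],
       [ 0.01166019, -0.07425383, -0.9971712 ,  1.41310759],
       [ 0.        ,  0.        ,  0.        ,  1.        ]])}
wrist {'mtx': array([[331.85316912,   0.        , 318.36525411],
       [  0.        , 331.85316912, 241.676406  ],
       [  0.        ,   0.        ,   1.        ]]), 'extrinsics': array([[ 0.39237325, -0.8838853 , -0.25453884,  0.31767351],
       [-0.91980543, -0.37737974, -0.10743602, -0.54308031],
       [-0.00109668,  0.27628122, -0.96107621,  0.38466572],
       [ 0.        ,  0.        ,  0.        ,  1.        ]])}
```

View pics/scene0.png

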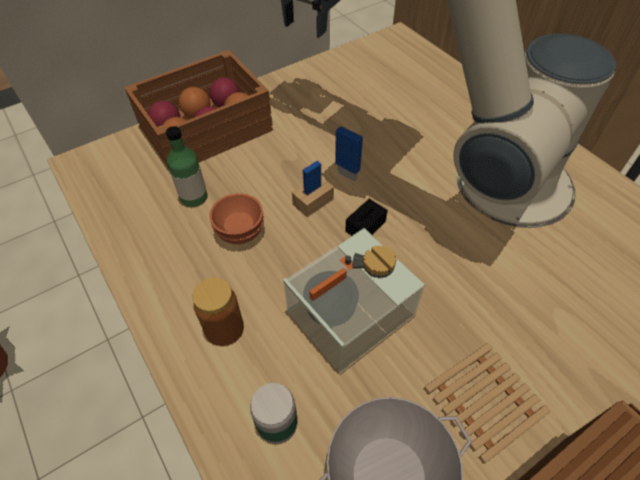

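View pics/top0.png

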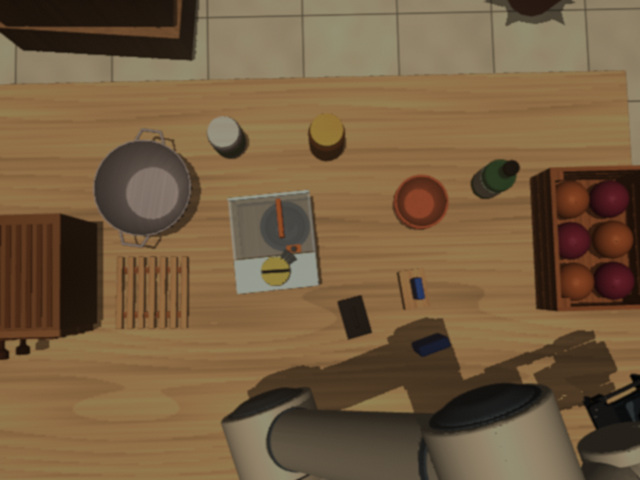

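View pics/wrist0.png

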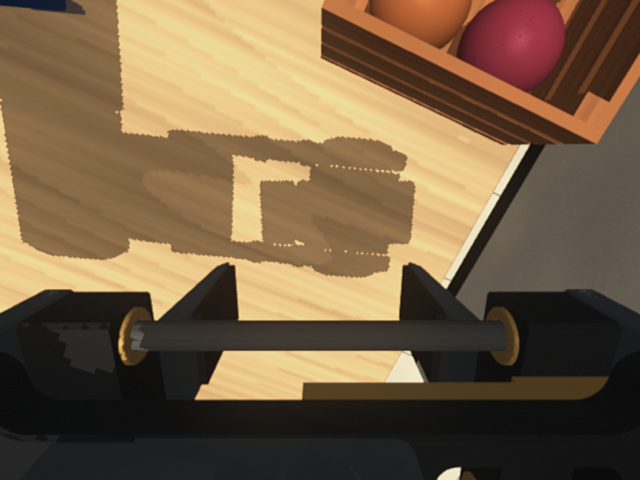

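```bash
cat > h.py <<'E'
from bench import *
import cv2, numpy as np
np.set_printoptions(precision=4,suppress=True)
def pix2w(n,u,v,z,m=None):
    m=m or camera_model(n); K=m["mtx"];E=m["extrinsics"]
    d=E[:3,:3]@np.linalg.solve(K,[u,v,1.]); o=E[:3,3]
    return o+d*(z-o[2])/d[2]
def w2pix(n,p,m=None):
    m=m or camera_model(n); K=m["mtx"];E=m["extrinsics"]
    c=E[:3,:3].T@(np.asarray(p,float)-E[:3,3]); q=K@c; return q[:2]/q[2]
def crop(src,dst,x0,y0,w,h,s):
    im=cv2.imread(src)[y0:y0+h,x0:x0+w]
    cv2.imwrite(dst,cv2.resize(im,None,fx=s,fy=s,interpolation=cv2.INTER_CUBIC))
E
python3 - <<'E'
from h import *
crop("pics/scene0.png","pics/s_key.png",270,110,160,120,5)
crop("pics/top0.png","pics/t_key.png",320,250,160,120,5)
crop("pics/top0.png","pics/t_box.png",215,180,120,120,5)
E
```

```text
(no output)
```

View pics/s_key.png

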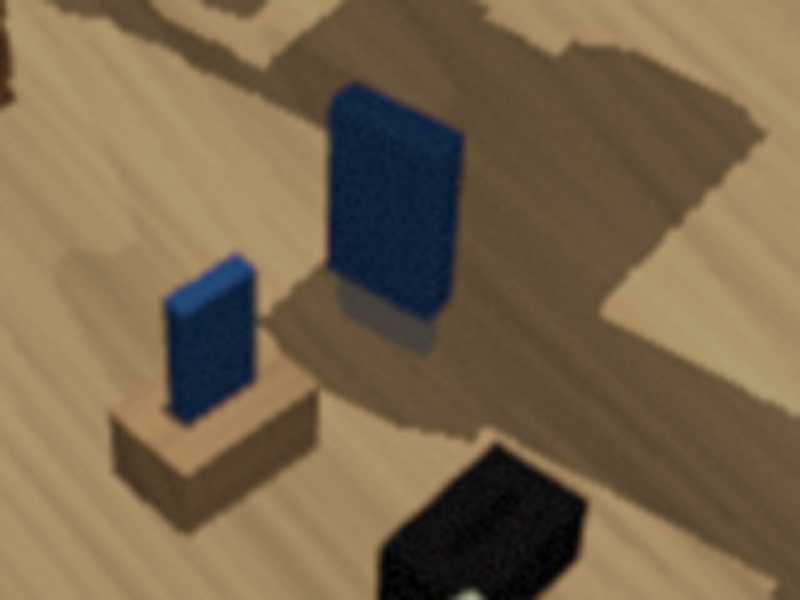

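View pics/t_key.png

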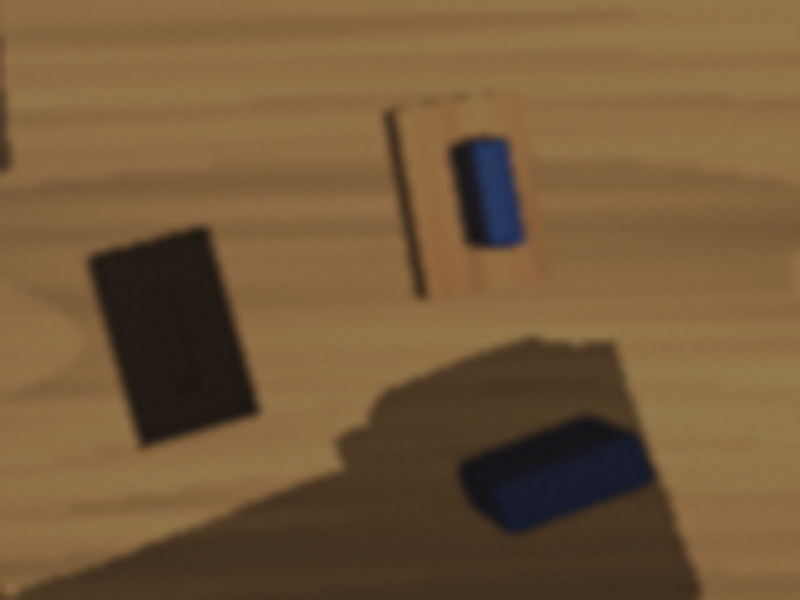

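View pics/t_box.png

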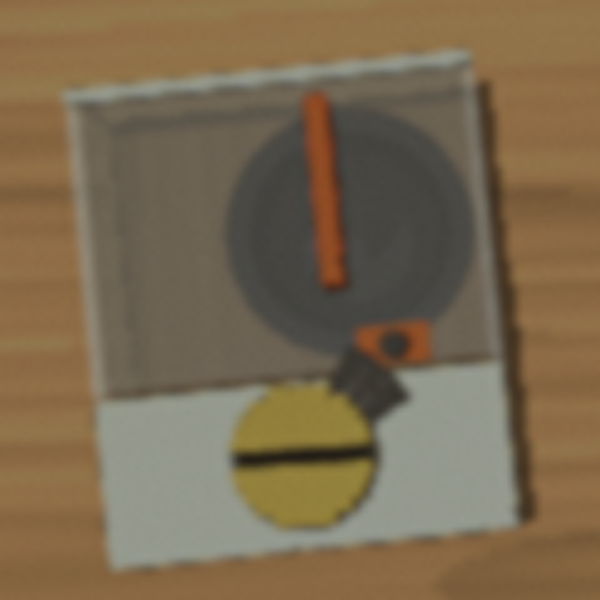

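Run:
```python
from h import *
def q(n,x0,y0,pts,z):
    P=np.array([pix2w(n,x0+(a+.0)/5-.4,y0+b/5-.4,z) for a,b in pts]); print(n,P[:,:2].tolist(),P.mean(0)); return P
print("key top face, z .121")
P=q("top",320,250,[(472,142),(508,138),(524,242),(490,247)],.121)
print("sizes",np.linalg.norm(np.diff(P[:,:2],axis=0),axis=1), np.degrees(np.arctan2(*( (P[0]-P[3]+P[1]-P[2])[1::-1]))))
Q=q("scene",270,110,[(166,300),(236,256),(256,268),(184,316)],.121)
print("sizes",np.linalg.norm(np.diff(Q[:,:2],axis=0),axis=1))
print("rest top z .045")
R=q("top",320,250,[(390,108),(518,92),(548,278),(425,295)],.045)
print("sizes",np.linalg.norm(np.diff(R[:,:2],axis=0),axis=1), np.degrees(np.arctan2(*( (R[0]-R[3]+R[1]-R[2])[1::-1]))))
S=q("scene",270,110,[(110,413),(186,474),(318,388)],.045); print("centre",(S[0]+S[2])/2)
print("lock")
im=cv2.imread("pics/top0.png"); hsv=cv2.cvtColor(im,cv2.COLOR_BGR2HSV)
m=cv2.inRange(hsv[255:292,255:297],(20,100,60),(32,255,255)); pts=cv2.findNonZero(m).reshape(-1,2)+[255,255]
(c,r)=cv2.minEnclosingCircle(pts.astype(np.float32)); print(c,r,pix2w("top",*c,.148), pix2w("top",c[0]+r,c[1],.148)-pix2w("top",c[0],c[1],.148))
L=q("top",215,180,[(234,460),(374,452)],.148); d=L[0]-L[1]; print("slot ang from +y", np.degrees(np.arctan2(-d[0],d[1])))
print("deck corners"); D=q("top",215,180,[(65,95),(470,52),(520,522),(112,570)],.125)
d=(D[0]-D[3]+D[1]-D[2]);print("sizes",np.linalg.norm(np.diff(D[:,:2],axis=0),axis=1),"box yaw",np.degrees(np.arctan2(d[1],d[0])))
print("rib z .152"); B=q("top",215,180,[(315,95),(335,285)],.152); print(np.linalg.norm(B[0]-B[1]))
```

```text
key top face, z .121
top [[0.4773217082961973, -0.22000282891414275], [0.47858341835018947, -0.2350159860681642], [0.43547167646555635, -0.24004651531695076], [0.4337890727464197, -0.22588183080325333]] [ 0.4563 -0.2302  0.121 ]
sizes [0.0151 0.0434 0.0143] 7.176437159767431
scene [[0.4759476694388481, -0.23113826929089132], [0.43483917239484204, -0.23681840860881465], [0.4316885645184291, -0.2253706690344719], [0.4747476799052318, -0.2183078608524336]] [ 0.4543 -0.2279  0.121 ]
sizes [0.0415 0.0119 0.0436]
rest top z .045
top [[0.49386214722793553, -0.1955163643144728], [0.4994109923817346, -0.25209816921914535], [0.41773228702585047, -0.2622018428159385], [0.41178362207287666, -0.2080292355094938]] [ 0.4557 -0.2295  0.045 ]
sizes [0.0569 0.0823 0.0545] 7.863387153133778
scene [[0.49865249650877763, -0.24944656294772638], [0.4898439358697281, -0.19749516435244663], [0.4088497040172551, -0.20761913580537106]] [ 0.4658 -0.2182  0.045 ]
centre [ 0.4538 -0.2285  0.045 ]
lock
(275.2185974121094, 270.1105651855469) 15.044734001159668 [0.5004 0.065  0.148 ] [-0.0008 -0.0305  0.    ]
top [[0.49816147629733326, 0.09302638669619115], [0.4999164837247237, 0.03628556769391072]] [0.499  0.0647 0.148 ]
slot ang from +y 1.7716076820452422
deck corners
top [[0.652229744534141, 0.1627273283660564], [0.6661145684724065, -0.00604517137913687], [0.4701276485145495, -0.02199762957541254], [0.45487394281941823, 0.14622850745460184]] [0.5608 0.0702 0.125 ]
sizes [0.1693 0.1966 0.1689] box yaw 4.71629423499532
rib z .152
top [[0.6457935953936336, 0.05696307770723318], [0.5679142529653335, 0.050420545291145556]] [0.6069 0.0537 0.152 ]
0.0781536736659255
```

Candidates for the key: the small blue one in the bamboo rest, scene (312,178) / top (418,288), and the larger blue one standing alone, scene (348,150) / top (432,344). For the rest: bamboo at top (412,289), black at top (355,317). I choose the small key in the bamboo rest, and the crop confirms it: size 44x15 mm, and the key and rest centres agree. Next I'll check the neighbours' heights, then hover.

```bash
python3 - <<'E'
from h import *
# big key height: scene top corner vs top-cam
def tri(u1,v1,u2,v2):
    A=[];b=[]
    for n,u,v in(("scene",u1,v1),("top",u2,v2)):
        m=camera_model(n);d=m["extrinsics"][:3,:3]@np.linalg.solve(m["mtx"],[u,v,1.]);d/=np.linalg.norm(d);P=np.eye(3)-np.outer(d,d);A.append(P);b.append(P@m["extrinsics"][:3,3])
    return np.linalg.lstsq(np.vstack(A),np.hstack(b),rcond=None)[0]
print("bigkey far-left top corner",tri(270+355/5,110+84/5,320+655/5,250+475/5),tri(270+460/5,110+130/5,320+515/5,250+532/5))
print("crate near corner",tri(146,162,548,308), tri(269,100,640,305), tri(203,160,548,308))
E
python3 -m jog '[[9,[0,0,5],0],[9,[2,5,9],-0.1],[9,[5,10,9],-0.2],[9,[9,15,9],-0.27],[9,[12,20,9],-0.27],[9,[15,25,9],-0.27],[9,[18,30,9],-0.27],[9,[21,34.4,9],-0.27]]'
```

```text
bigkey far-left top corner [ 0.3372 -0.2859  0.1385] [ 0.3175 -0.2285  0.1419]
crate near corner [ 0.5698 -0.5609  0.0046] [ 0.359  -0.7195 -0.0272] [ 0.4836 -0.6222 -0.138 ]
time: 1.15
tool_pos: [0.4566, -0.2283, 0.3035]
tcp_rot: [0.998, 0.067, -0.0, -0.001]
contact_force: [1.0, -1.2, -0.3]
finger_gap: 0.0902
```

Run:
```python
from h import *
print(camera_model("wrist")["extrinsics"])
cv2.imwrite("pics/w1.png",camera("wrist")[:,:,::-1])
o=observe();print(o["tool_pos"],o["tcp_rot"],o["joint_pos"])
```

```text
[[ 0.133  -0.9525 -0.2739  0.5338]
 [-0.9911 -0.1281 -0.036  -0.2174]
 [-0.0008  0.2763 -0.9611  0.4748]
 [ 0.      0.      0.      1.    ]]
[ 0.4592 -0.2239  0.3035] [ 0.9976  0.0685  0.0007 -0.0015] [-0.5728  0.2495  1.4844  0.0033  1.4084  0.8603]
```

View pics/w1.png

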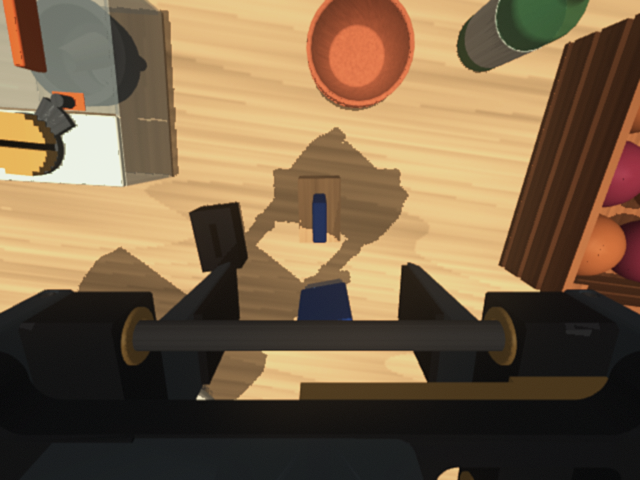

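Run:
```python
from h import *
crop("pics/w1.png","pics/w1c.png",270,165,100,90,8)
```

```text
(no output)
```

View pics/w1c.png

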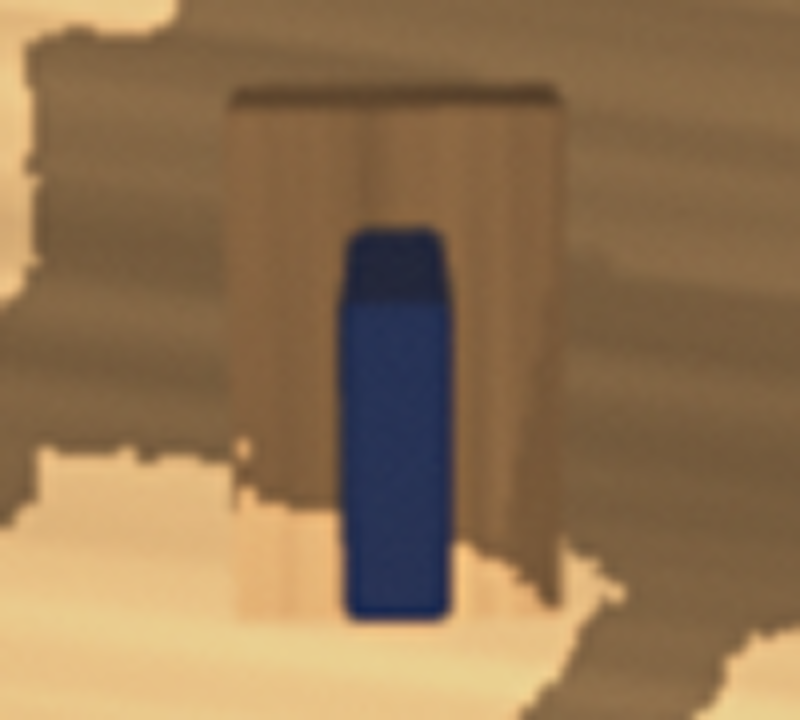

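Run:
```python
from h import *
def q(pts,z):
    P=np.array([pix2w("wrist",270+a/8-.44,165+b/8-.44,z) for a,b in pts])[:,:2]; print(P.tolist(),P.mean(0)); 
    d=P[0]-P[3]+P[1]-P[2];print(np.linalg.norm(np.diff(P,axis=0),axis=1),"yaw",np.arctan2(d[1],d[0]))
q([(344,304),(449,300),(450,617),(346,619)],.121)
q([(228,106),(563,102),(561,612),(232,620)],.045)
x,y,z,w=observe()["tcp_rot"];print("tool yaw",2*np.arctan2(y,x),observe()["tool_pos"])
```

```text
[[0.4782338299764732, -0.21383587051771838], [0.48067773734641395, -0.2277110823946781], [0.4369436222080356, -0.23408839659890351], [0.43469745840437435, -0.2198425656865235]] [ 0.4576 -0.2239]
[0.0141 0.0442 0.0144] yaw 0.14096260565018884
[[0.49480924745225274, -0.19147726928144107], [0.5026726457213961, -0.24436146897488084], [0.41903510741588984, -0.2569578048359147], [0.41011525604570437, -0.2022638415923983]] [ 0.4567 -0.2238]
[0.0535 0.0846 0.0554] yaw 0.13802659168805262
tool yaw 0.1371618048256274 [ 0.4592 -0.2239  0.3035]
```

```bash
python3 -m jog '[[9,[-0.2,-0.3,-4],0],[9,[-0.2,-0.3,-8],0],[9,[-0.2,-0.3,-8],0],[9,[-0.2,-0.3,-8],0]]'
python3 - <<'E'
from h import *
m=camera_model("wrist");print(observe()["tool_pos"])
cv2.imwrite("pics/w2.png",camera("wrist")[:,:,::-1])
np.save("m2.npy",m["extrinsics"]);print(camera_model("wrist")["extrinsics"]-m["extrinsics"])
o=observe();print(o["tool_pos"],o["joint_velocities"])
crop("pics/w2.png","pics/w2c.png",250,150,140,150,5)
E
```

```text
time: 1.7
tool_pos: [0.4577, -0.2274, 0.2248]
tcp_rot: [0.998, 0.068, 0.001, -0.001]
contact_force: [-0.1, 0.4, 0.5]
finger_gap: 0.0899
[ 0.4577 -0.2274  0.2248]
[[-0.     -0.0002  0.0008  0.0001]
 [-0.      0.0002 -0.0005 -0.0001]
 [ 0.0007 -0.0007 -0.0002  0.0004]
 [ 0.      0.      0.      0.    ]]
[ 0.458  -0.2275  0.2251] [-0.001  -0.0059 -0.0004 -0.0001 -0.0074  0.0008]
```

View pics/w2c.png

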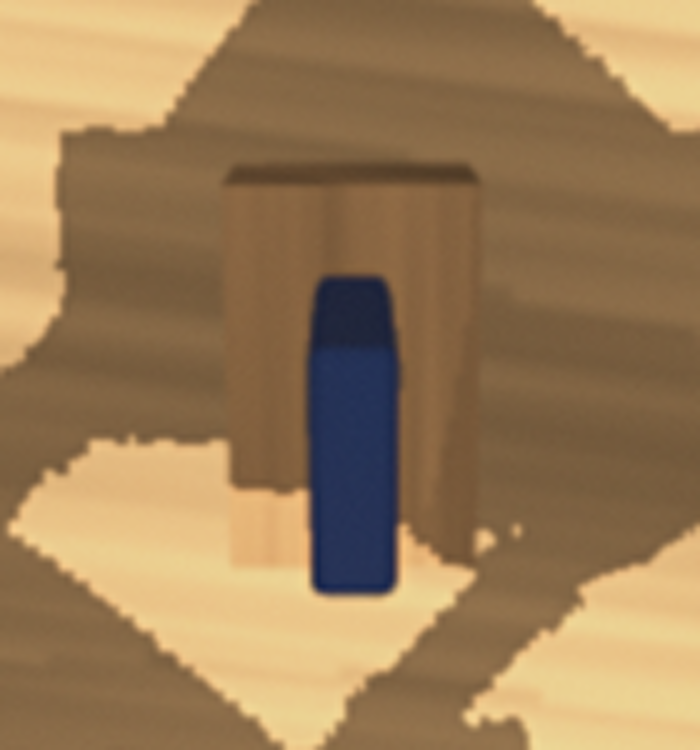

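Run:
```python
from h import *
m=camera_model("wrist"); m["extrinsics"]=np.load("m2.npy")
def q(pts,z):
    P=np.array([pix2w("wrist",250+a/5-.4,150+b/5-.4,z,m) for a,b in pts])[:,:2]; print(P.mean(0)); 
    d=P[0]-P[3]+P[1]-P[2];print(np.linalg.norm(np.diff(P,axis=0),axis=1),"yaw",np.arctan2(d[1],d[0]))
q([(310,349),(398,347),(397,592),(312,594)],.121)
q([(223,184),(480,182),(475,568),(230,570)],.045)
x,y,z,w=observe()["tcp_rot"];print("tool yaw",2*np.arctan2(y,x))
```

```text
[ 0.4547 -0.2287]
[0.0149 0.0441 0.015 ] yaw 0.13908575325074587
[ 0.453  -0.2288]
[0.054  0.0859 0.0549] yaw 0.13927798041808354
tool yaw 0.13692822380953443
```

```bash
python3 -m jog '[[9,[-0.3,-0.1,-4],0],[9,[-0.3,-0.1,-9],0],[9,[-0.3,-0.1,-13],0],[9,[-0.3,-0.1,-15.6],0],[9,[-0.3,-0.1,-15.6],0],[9,[-0.3,-0.1,-15.6],0]]'
python3 - <<'E'
from h import *
cv2.imwrite("pics/w3.png",camera("wrist")[:,:,::-1])
E
```

```text
time: 2.5
tool_pos: [0.4559, -0.2292, 0.0706]
tcp_rot: [0.998, 0.068, 0.002, -0.0]
contact_force: [0.8, 0.8, 0.2]
finger_gap: 0.0904
```

View pics/w3.png

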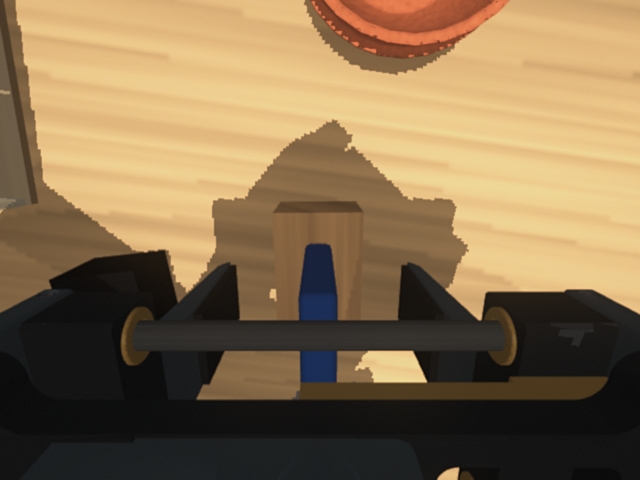

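The key (col 318) is centred between the fingers (cols 236 and 402), so I'm closing.

```bash
python3 -m jog '[[1,[0,0,-0.1],0],[1,[0,0,-0.1],0],[1,[0,0,-0.1],0],[1,[0,0,-0.1],0],[1,[0,0,-0.1],0],[1,[0,0,-0.1],0],[1,[0,0,-0.1],0],[1,[0,0,-0.1],0]]' 50; python3 -c "
from h import *
o=observe();print(o['tool_pos'],o['tcp_rot'],o['finger_gap'],o['contact_force'],o['joint_pos'])"
```

```text
time: 3.55
tool_pos: [0.456, -0.2292, 0.0697]
tcp_rot: [0.998, 0.068, 0.003, -0.0]
contact_force: [-0.6, 0.4, -0.5]
finger_gap: 0.0161
[ 0.456  -0.2292  0.0697] [ 0.9977  0.0684  0.0026 -0.    ] 0.01606000492970731 [-0.5596  0.3801 -0.4616] [-0.5851  0.534   1.785   0.0045  0.8184  0.8457]
```

```bash
python3 -m jog '[[1,[0,0,4],0],[1,[0,0,9],0],[1,[0,0,14],0.15],[1,[0.5,5,17],0.33],[1,[1,10,17],0.51],[1,[2,15,17],0.69],[1,[3,20,17],0.87],[1,[4,24,17],1.05]]'; python3 -m jog '[[1,[0.4,2,0],0.17],[1,[0.4,5.2,0],0.34],[1,[0.4,5.2,0],0.415],[1,[0.4,5.2,0],0.415],[1,[0.4,5.2,0],0.415]]';  python3 -c "
from h import *
o=observe();x,y,z,w=o['tcp_rot'];print(o['tool_pos'],o['tcp_rot'],2*np.arctan2(y,x),o['finger_gap'],o['joint_pos'])"
```

```text
time: 4.55
tool_pos: [0.4959, 0.0127, 0.2397]
tcp_rot: [0.827, 0.562, 0.002, -0.001]
contact_force: [0.0, -0.3, -0.3]
finger_gap: 0.0158
time: 5.18
tool_pos: [0.4998, 0.0644, 0.2397]
tcp_rot: [0.695, 0.719, 0.002, -0.002]
contact_force: [0.2, 0.8, -1.7]
finger_gap: 0.0159
[0.4998 0.0644 0.2397] [ 0.6945  0.7195  0.0018 -0.0019] 1.6060952378606859 0.015912624335004087 [ 0.0059  0.2959  1.6018  0.0056  1.2441 -0.0312]
```

Run:
```python
from h import *
m=camera_model("wrist")
np.save("m4.npy",m["extrinsics"])
cv2.imwrite("pics/w4.png",camera("wrist")[:,:,::-1])
cv2.imwrite("pics/sc4.png",camera("scene")[:,:,::-1])
crop("pics/sc4.png","pics/sc4c.png",320,180,120,110,6)
crop("pics/w4.png","pics/w4c.png",240,180,160,140,5)
```

```text
(no output)
```

View pics/w4.png

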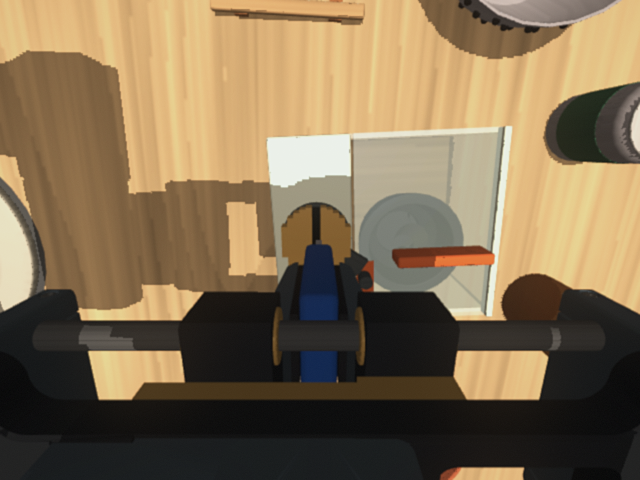

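View pics/w4c.png

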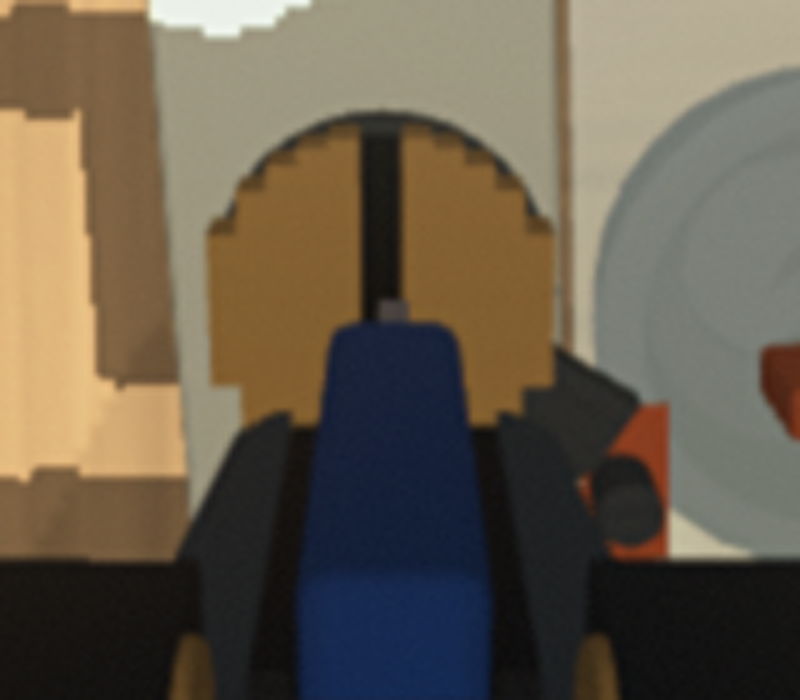

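View pics/sc4c.png

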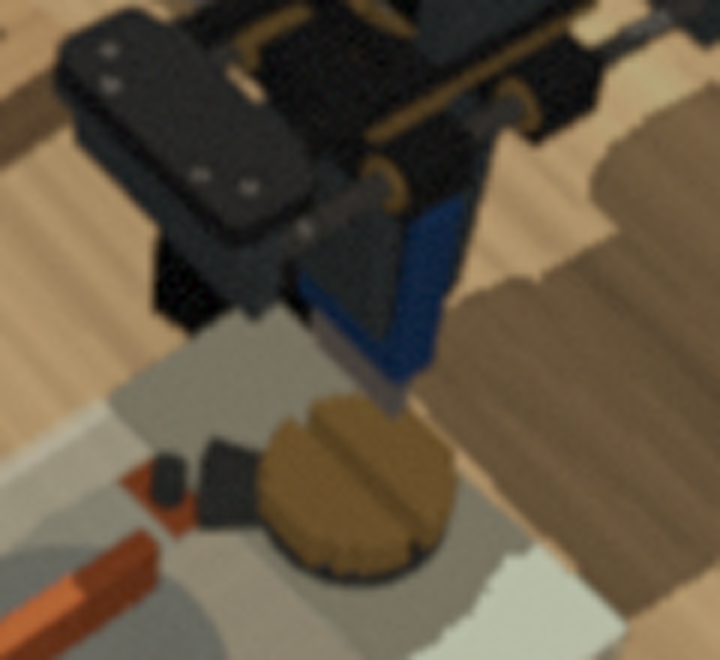

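Run:
```python
from h import *
im=cv2.imread("pics/w4.png")
g=im[:,:,2].astype(int)
for r in range(206,246,4): print(r, g[r,306:328])
```

```text
206 [91 94 95 95 97 86 58 44 45 46 45 45 44 52 76 95 97 96 96 91 74 63]
210 [135 135 135 136 134 110  54  29  30  31  30  29  29  46  95 131 136 136
 135 135 135 129]
214 [134 134 134 136 133 109  54  25  27  31  28  28  28  43  88 131 135 136
 133 134 133 135]
218 [132 134 133 134 135 120  58  25  27  29  28  26  27  42  88 128 136 134
 134 132 133 133]
222 [133 134 132 135 134 120  60  25  26  27  28  26  25  40  86 129 135 133
 133 133 132 133]
226 [132 132 131 130 134 118  59  25  25  26  28  25  25  39  86 128 134 131
 132 131 132 131]
230 [132 132 131 131 133 118  58  24  23  25  25  25  23  40  86 127 135 131
 131 131 131 131]
234 [131 132 132 132 133 119  62  24  23  24  24  22  23  38  84 127 133 131
 130 130 131 131]
238 [131 130 129 132 132 118  61  22  21  22  21  22  19  38  83 125 133 131
 129 129 129 129]
242 [130 129 131 133 134 119  61  22  24  44  70  74  74  71  73  91 127 133
 132 131 131 131]
```

Run:
```python
from h import *
im=cv2.imread("pics/w4.png")
print(im[238:247,308:328,0])
m=camera_model("wrist"); m["extrinsics"]=np.load("m4.npy")
a=pix2w("wrist",315.65,210,.148,m);b=pix2w("wrist",315.8,240,.148,m);d=a-b
print(a,b,"slot width",np.linalg.norm(pix2w("wrist",311.67,226,.148,m)-pix2w("wrist",319.83,226,.148,m)),"dir yaw",np.arctan2(-d[1],-d[0]))
for u in (315.3,319.7): print(pix2w("wrist",u,242,.191,m))
print("rear end of head along slot: row 204?",pix2w("wrist",315.6,204,.148,m))
print(w2pix("wrist",[.4995,.065,.148],m), w2pix("wrist",[.4998,.0644,.191],m),w2pix("wrist",[.4998,.0444,.191],m))
```

```text
[[48 50 50 45 27 15 14 15 15 15 12 19 32 46 49 50 48 49 49 48]
 [47 49 49 44 26 15 14 19 24 27 25 29 38 48 50 48 49 49 48 49]
 [48 49 50 44 26 15 16 29 51 55 54 54 56 56 50 47 48 48 49 47]
 [48 49 49 44 24 14 15 32 59 64 63 62 63 59 50 47 48 49 49 48]
 [49 49 49 43 24 12 16 34 59 62 61 61 62 58 51 47 48 47 48 47]
 [49 48 48 43 28 17 21 36 58 62 62 62 61 58 51 49 49 49 48 49]
 [48 51 50 48 43 40 40 46 57 60 59 59 59 58 52 51 52 53 52 51]
 [51 53 56 57 54 54 53 54 56 58 57 57 58 56 56 56 56 56 57 56]
 [54 57 56 57 58 57 58 56 57 57 56 57 57 57 56 58 56 57 58 57]]
[0.4962 0.0943 0.148 ] [0.4971 0.0693 0.148 ] slot width 0.006638848589596594 dir yaw -1.5343214041473983
[0.4968 0.0797 0.191 ]
[0.4998 0.0798 0.191 ]
rear end of head along slot: row 204? [0.496  0.0991 0.148 ]
[318.5193 245.1189] [318.895  263.1362] [317.9442 289.4159]
```

```bash
python3 -m jog '[[1,[-0.2,0.1,-1.5],0],[1,[-0.2,0.1,-3.2],0],[1,[-0.2,0.1,-3.2],0],[1,[-0.2,0.1,-3.2],0]]';  python3 - <<'E'
from h import *
o=observe();x,y,z,w=o['tcp_rot'];print(o['tool_pos'],2*np.arctan2(y,x))
m=camera_model("wrist")
np.save("m5.npy",m["extrinsics"])
cv2.imwrite("pics/w5.png",camera("wrist")[:,:,::-1])
cv2.imwrite("pics/sc5.png",camera("scene")[:,:,::-1])
crop("pics/sc5.png","pics/sc5c.png",330,200,100,80,7)
crop("pics/w5.png","pics/w5c.png",270,180,100,100,6)
E
```

```text
time: 5.78
tool_pos: [0.4982, 0.0652, 0.2083]
tcp_rot: [0.695, 0.719, 0.002, -0.002]
contact_force: [-0.1, 0.8, -0.2]
finger_gap: 0.0159
[0.4982 0.0652 0.2083] 1.6059002867041894
```

View pics/w5c.png

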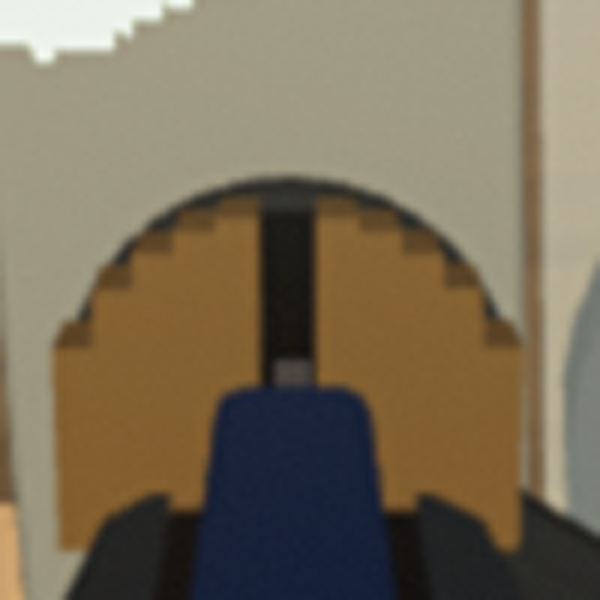

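View pics/sc5c.png

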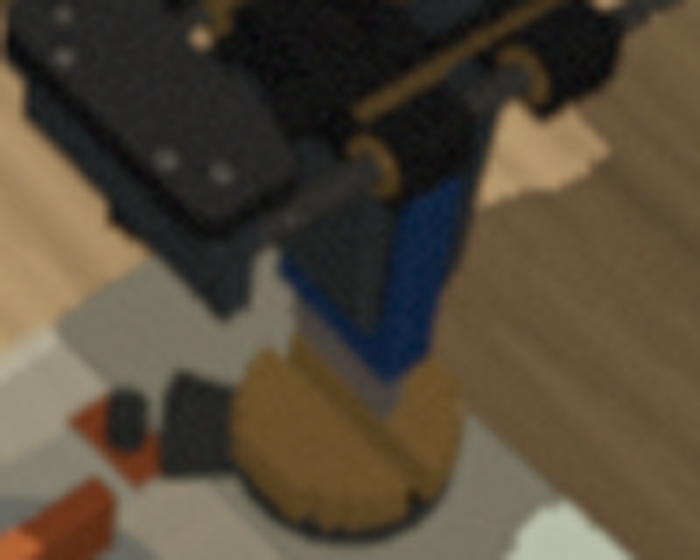

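```bash
python3 -m jog '[[1,[-0.08,0,-0.6],0],[1,[-0.08,0,-1.2],0],[1,[-0.08,0,-1.6],0],[1,[-0.08,0,-1.6],0]]';  python3 - <<'E'
from h import *
o=observe();x,y,z,w=o['tcp_rot'];print(o['tool_pos'],2*np.arctan2(y,x),o['contact_force'])
cv2.imwrite("pics/w6.png",camera("wrist")[:,:,::-1])
crop("pics/w6.png","pics/w6c.png",270,180,100,100,6)
E
```

```text
time: 6.38
tool_pos: [0.4972, 0.0653, 0.192]
tcp_rot: [0.694, 0.72, 0.002, -0.002]
contact_force: [0.2, -0.5, -0.7]
finger_gap: 0.0157
[0.4972 0.0653 0.192 ] 1.606216213105013 [ 0.1967 -0.4795 -0.7039]
```

View pics/w6c.png

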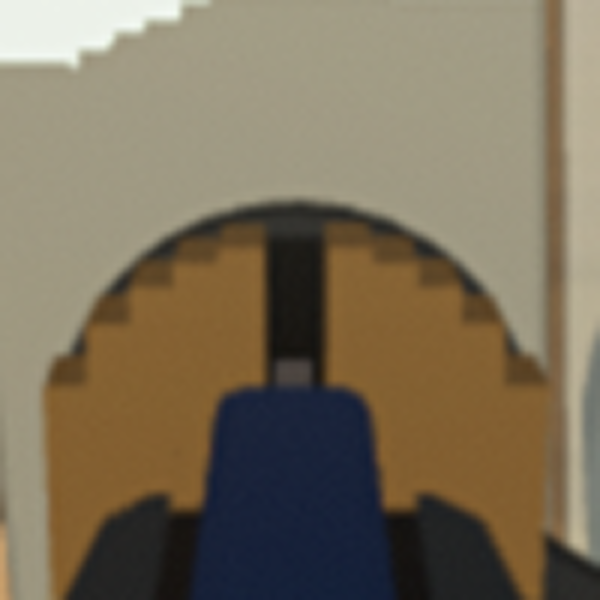

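```bash
python3 -m jog '[[1,[0.03,0,-0.4],0],[1,[0.03,0,-0.7],0],[1,[0.03,0,-0.7],0]]'; python3 -m jog '[[1,[0,0,0],-0.13],[1,[0,0,0],-0.26],[1,[0,0,0],-0.39],[1,[0,0,0],-0.39]]';python3 -c "
from h import *
o=observe();x,y,z,w=o['tcp_rot'];print(o['tool_pos'],2*np.arctan2(y,x),o['contact_force'],o['torque'])"
```

```text
time: 6.8
tool_pos: [0.4975, 0.0653, 0.185]
tcp_rot: [0.694, 0.72, 0.002, -0.002]
contact_force: [0.6, 0.2, -0.7]
finger_gap: 0.016
time: 7.3
tool_pos: [0.4973, 0.0653, 0.185]
tcp_rot: [0.821, 0.572, 0.002, -0.002]
contact_force: [-1.1, 0.0, -0.6]
finger_gap: 0.0158
[0.4973 0.0653 0.185 ] 1.2168554142643622 [-1.0722  0.0269 -0.6381] [-0.0285  0.2941  0.0623]
```

```bash
python3 -m jog '[[1,[0,0,0],-0.15],[1,[0,0,0],-0.3],[1,[0,0,0],-0.45],[1,[0,0,0],-0.6],[1,[0,0,0],-0.75],[1,[0,0,0],-0.9],[1,[0,0,0],-1.05],[1,[0,0,0],-1.05]]';python3 -c "
from h import *
o=observe();x,y,z,w=o['tcp_rot'];print(o['tool_pos'],2*np.arctan2(y,x),o['contact_force'],o['torque'])
cv2.imwrite('pics/t7.png',camera('top')[:,:,::-1]);crop('pics/t7.png','pics/t7c.png',215,180,120,120,5)"
```

```text
time: 8.3
tool_pos: [0.4962, 0.0662, 0.1848]
tcp_rot: [0.996, 0.084, 0.002, -0.001]
contact_force: [-5.9, 8.0, 1.9]
finger_gap: 0.0155
[0.4962 0.0662 0.1848] 0.16820321789565046 [-5.9087  8.0323  1.866 ] [1.7432 1.3546 0.1528]
```

View pics/t7c.png

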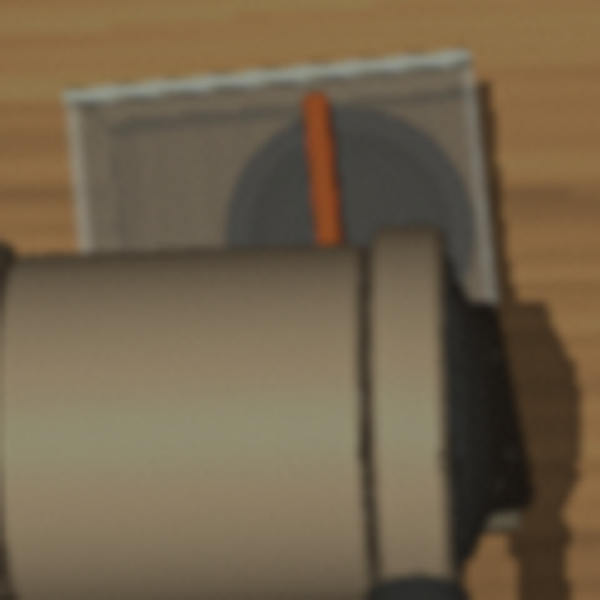

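```bash
python3 -m jog '[[1,[0.05,0.1,0],0],[1,[0.05,0.1,0],-0.1],[1,[0.05,0.1,0],-0.17],[1,[0.05,0.1,0],-0.17]]';python3 -c "
from h import *
o=observe();x,y,z,w=o['tcp_rot'];print(o['tool_pos'],2*np.arctan2(y,x),o['contact_force'],o['torque'])
cv2.imwrite('pics/w8.png',camera('wrist')[:,:,::-1]);crop('pics/w8.png','pics/w8c.png',200,120,240,180,3)"
```

```text
time: 8.85
tool_pos: [0.4966, 0.067, 0.1848]
tcp_rot: [1.0, 0.001, 0.002, -0.001]
contact_force: [-1.2, -0.5, -0.6]
finger_gap: 0.0155
[0.4966 0.067  0.1848] 0.002418938764032079 [-1.1586 -0.4849 -0.6315] [-0.1817  0.2433  0.0692]
```

View pics/w8c.png

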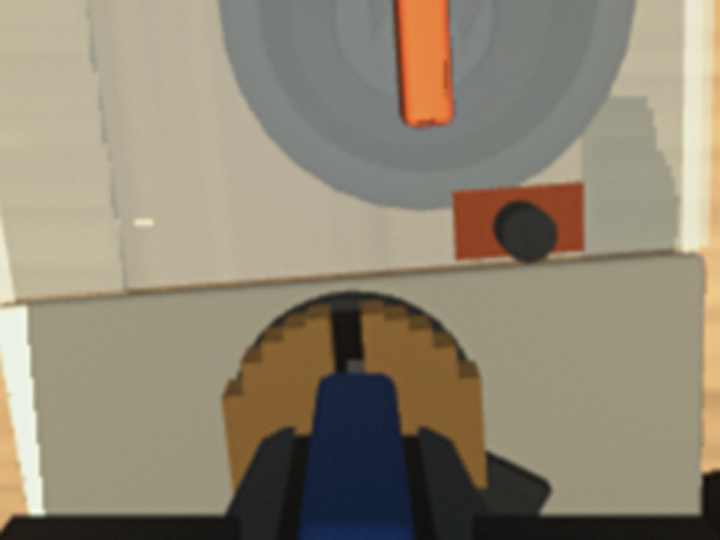

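Run:
```python
from h import *
g=cv2.imread("pics/w8.png")[:,:,2].astype(float)
C=[]
for r in range(224,240,2):
    row=g[r,304:326]; k=np.where(row<75)[0]; 
    i,j=k[0],k[-1]
    l=304+i-(75-row[i])/(row[i-1]-row[i]); rr=304+j+(75-row[j])/(row[j+1]-row[j]); C.append(((l+rr)/2,r))
C=np.array(C);f=np.polyfit(C[:,1],C[:,0],1);
p=[pix2w("wrist",np.polyval(f,r),r,.148) for r in(224,238)];d=p[0]-p[1];print(C[:,0],"slot yaw",np.arctan2(d[1],d[0]),p)
# deck edge
e=[pix2w("wrist",200+a/3,120+b/3,.125) for a,b in((30,300),(690,252))];d=e[0]-e[1];print("box yaw",np.arctan2(-d[0],d[1]))
```

```text
[314.7563 314.6553 314.9293 315.0539 315.1785 315.3613 315.5942 315.7729] slot yaw 0.07531165129530047 [array([0.5267, 0.0702, 0.148 ]), array([0.5173, 0.0695, 0.148 ])]
box yaw 0.07549640732358702
```

```bash
python3 -m jog '[[1,[0,0,0],0.07],[1,[0,0,0.5],0.07],[1,[0,0,2],0.07],[1,[0,0,5],0.07],[1,[0,0,7],0.07],[1,[0,0,7],0.07]]';python3 -c "
from h import *
o=observe();x,y,z,w=o['tcp_rot'];print(o['tool_pos'],2*np.arctan2(y,x),o['contact_force'],o['torque'])
cv2.imwrite('pics/w9.png',camera('wrist')[:,:,::-1]);crop('pics/w9.png','pics/w9c.png',200,160,240,180,3)"
```

```text
time: 9.65
tool_pos: [0.4977, 0.0671, 0.2563]
tcp_rot: [0.999, 0.036, 0.003, -0.001]
contact_force: [-0.0, -0.5, -0.4]
finger_gap: 0.0161
[0.4977 0.0671 0.2563] 0.07295579936386189 [-0.0455 -0.4565 -0.3664] [ 0.0985 -0.0116 -0.0243]
```

View pics/w9c.png

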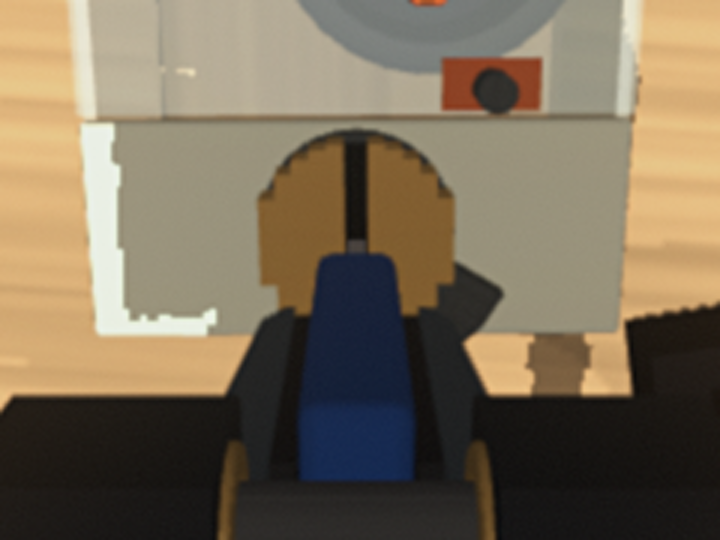

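```bash
python3 -m jog '[[1,[-0.5,-5,0],0.064],[1,[-1.5,-11,0],0.064],[1,[-2.5,-17,0],0.064],[1,[-3.5,-23,0],0.064],[1,[-4.2,-27.5,-2],0.064],[1,[-4.2,-29.6,-7],0.064],[1,[-4.2,-29.6,-11.6],0.064],[1,[-4.2,-29.6,-11.6],0.064]]';python3 -m jog '[[1,[0,0,0],0],[1,[0,0,0],0]]'; python3 -c "
from h import *
o=observe();x,y,z,w=o['tcp_rot'];print(o['tool_pos'],2*np.arctan2(y,x),o['contact_force'],o['torque'])
cv2.imwrite('pics/w10.png',camera('wrist')[:,:,::-1]);crop('pics/w10.png','pics/w10c.png',260,160,120,90,6)
cv2.imwrite('pics/s10.png',camera('scene')[:,:,::-1]);crop('pics/s10.png','pics/s10c.png',270,130,100,90,7)"
```

```text
time: 10.7
tool_pos: [0.4527, -0.2277, 0.1361]
tcp_rot: [0.998, 0.068, -0.001, -0.003]
contact_force: [0.4, 0.8, -0.5]
finger_gap: 0.0157
time: 10.95
tool_pos: [0.4534, -0.2278, 0.1375]
tcp_rot: [0.998, 0.068, 0.0, -0.003]
contact_force: [0.4, 1.2, -1.4]
finger_gap: 0.0157
[ 0.4534 -0.2278  0.1375] 0.1368159242086824 [ 0.4277  1.2233 -1.373 ] [0.0035 0.0263 0.0305]
```

View pics/w10c.png

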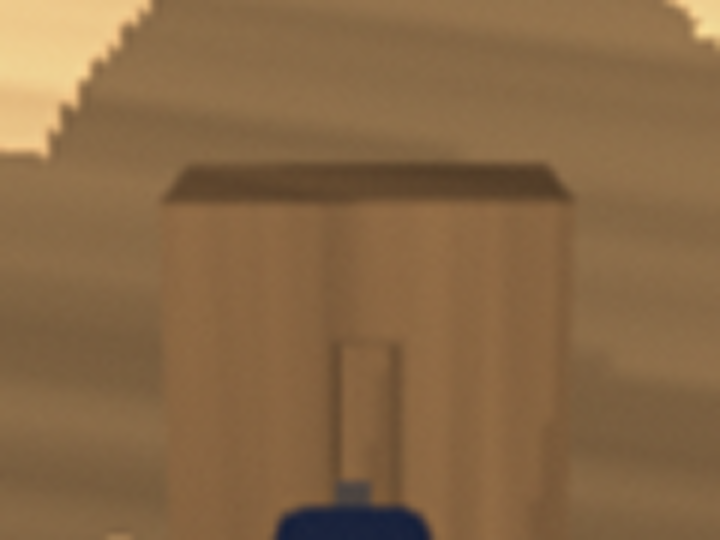

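View pics/s10c.png

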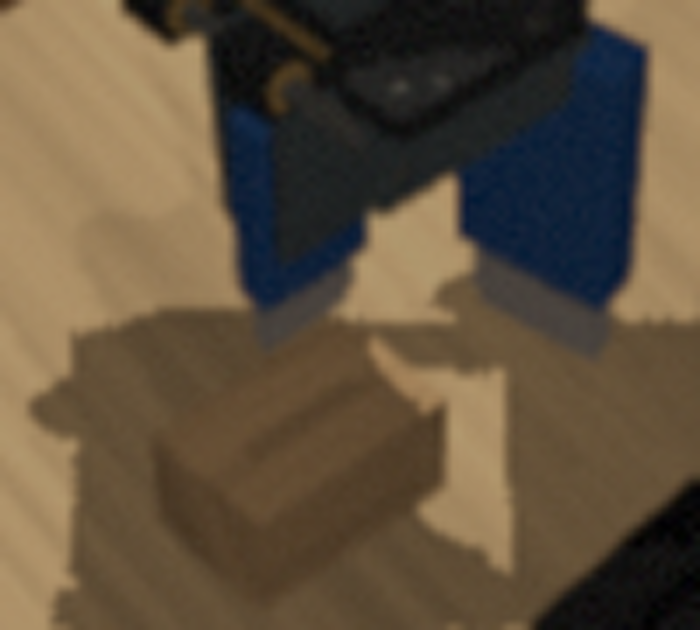

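```bash
python3 -m jog '[[1,[0.26,-0.17,-1],0],[1,[0.26,-0.17,-2.5],0],[1,[0.26,-0.17,-3.5],0],[1,[0.26,-0.17,-3.5],0],[1,[0.26,-0.17,-3.5],0]]'; python3 -c "
from h import *
o=observe();x,y,z,w=o['tcp_rot'];print(o['tool_pos'],o['tcp_rot'],o['contact_force'],o['torque'])
cv2.imwrite('pics/w11.png',camera('wrist')[:,:,::-1]);crop('pics/w11.png','pics/w11c.png',260,180,120,90,6)"
```

```text
time: 11.68
tool_pos: [0.456, -0.2296, 0.1023]
tcp_rot: [0.998, 0.068, 0.0, -0.003]
contact_force: [0.5, 0.0, -0.5]
finger_gap: 0.0161
[ 0.456  -0.2296  0.1023] [ 0.9977  0.0683  0.0002 -0.0026] [ 0.5489  0.0454 -0.5474] [0.0553 0.0209 0.0101]
```

View pics/w11c.png

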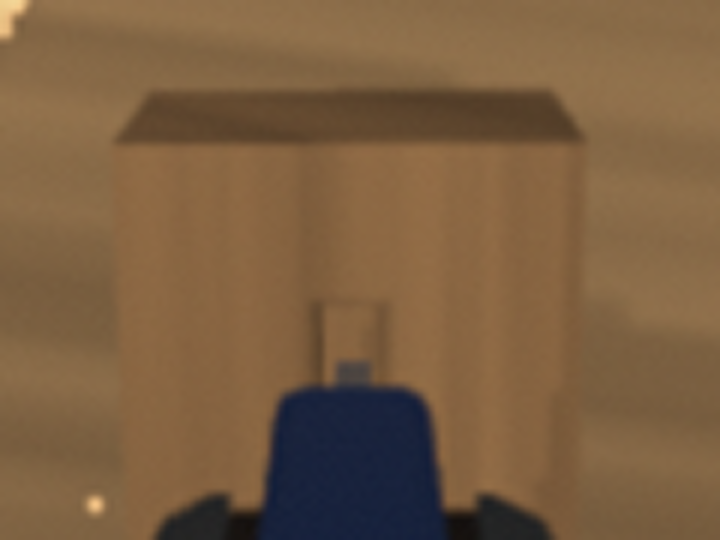

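```bash
python3 -m jog '[[1,[0,0,-0.8],0],[1,[0,0,-1.6],0],[1,[0,0,-2.4],0],[1,[0,0,-3.1],0],[1,[0,0,-3.2],0],[1,[0,0,-3.25],0],[1,[0,0,-3.25],0]]'; python3 -c "
from h import *
o=observe();x,y,z,w=o['tcp_rot'];print(o['tool_pos'],o['tcp_rot'],o['contact_force'],o['torque'])"
```

```text
time: 12.6
tool_pos: [0.4563, -0.2297, 0.0702]
tcp_rot: [0.998, 0.068, 0.001, -0.002]
contact_force: [-0.5, 0.1, -0.9]
finger_gap: 0.0157
[ 0.4563 -0.2297  0.0702] [ 0.9977  0.0683  0.0006 -0.0024] [-0.493   0.1379 -0.9322] [0.0172 0.0191 0.0104]
```

```bash
python3 -m jog '[[1,[0,0,-0.08],0],[1,[0,0,-0.08],0],[3,[0,0,-0.08],0],[5,[0,0,-0.08],0],[7,[0,0,-0.08],0],[9,[0,0,-0.08],0],[9,[0,0,-0.08],0],[9,[0,0,-0.08],0]]';python3 -m jog '[[9,[0,0,3],0],[9,[0,0,8],0],[9,[0,0,13],0],[9,[0,0,17],0],[9,[0,0,17],0],[9,[0,0,17],0]]'; python3 -c "
from h import *
o=observe();print(o['tool_pos'],o['contact_force'])
m=camera_model('wrist');np.save('m12.npy',m['extrinsics'])
cv2.imwrite('pics/w12.png',camera('wrist')[:,:,::-1]);crop('pics/w12.png','pics/w12c.png',260,150,120,120,5)
cv2.imwrite('pics/s12.png',camera('scene')[:,:,::-1]);crop('pics/s12.png','pics/s12c.png',270,130,100,90,7)"
```

```text
time: 13.6
tool_pos: [0.4563, -0.2297, 0.0694]
tcp_rot: [0.998, 0.068, 0.001, -0.002]
contact_force: [-0.0, 0.4, 0.2]
finger_gap: 0.0726
time: 14.35
tool_pos: [0.4559, -0.2295, 0.2388]
tcp_rot: [0.998, 0.068, 0.0, -0.003]
contact_force: [0.1, 0.3, -0.2]
finger_gap: 0.0902
[ 0.4559 -0.2295  0.2388] [ 0.0723  0.3255 -0.2054]
```

View pics/w12c.png

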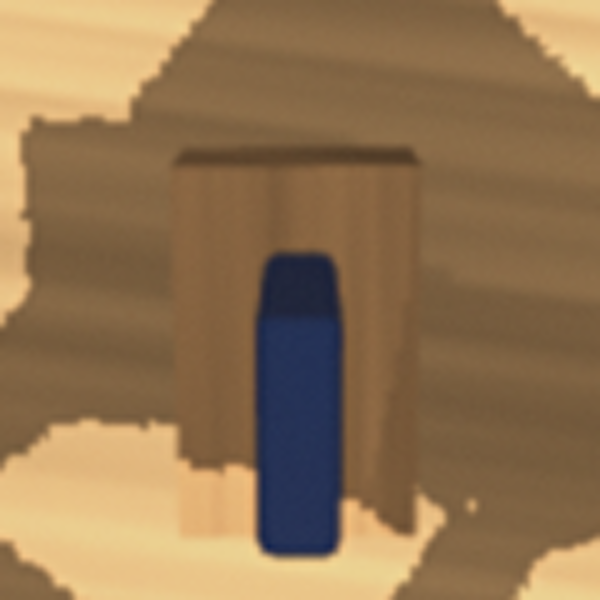

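View pics/s12c.png

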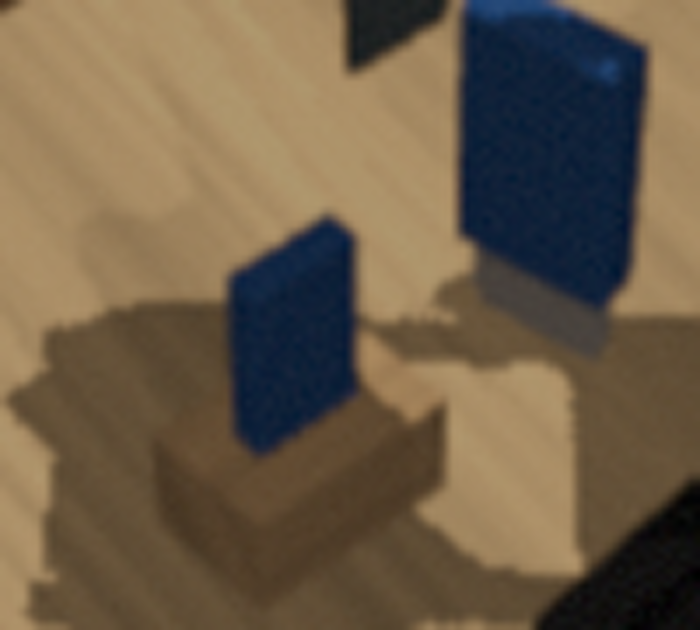

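```bash
python3 -m jog '[[5,[2,4,0],-0.057],[2,[5,8,0],-0.057],[0,[8,12.5,0],-0.057],[0,[11,17,0],-0.057],[0,[14,21.5,0],-0.057],[0,[15.5,25.1,0],-0.057],[0,[15.5,25.1,0],-0.057],[0,[15.5,25.1,0],-0.057]]' ; python3 -c "
from h import *
o=observe();print(o['tool_pos'],o['contact_force'],o['finger_gap'])
m=camera_model('wrist');np.save('m13.npy',m['extrinsics'])
print(w2pix('wrist',[.611,.022,.125],m),w2pix('wrist',[.607,.0537,.152],m))
cv2.imwrite('pics/w13.png',camera('wrist')[:,:,::-1])"
```

```text
time: 15.45
tool_pos: [0.6101, 0.0214, 0.2372]
tcp_rot: [0.999, 0.04, -0.001, -0.003]
contact_force: [-0.2, 0.3, -0.6]
finger_gap: 0.0127
[0.6101 0.0214 0.2372] [-0.1764  0.2529 -0.6493] 0.012722476075713675
[319.185  236.4746] [279.5899 247.0046]
```

View pics/w13.png

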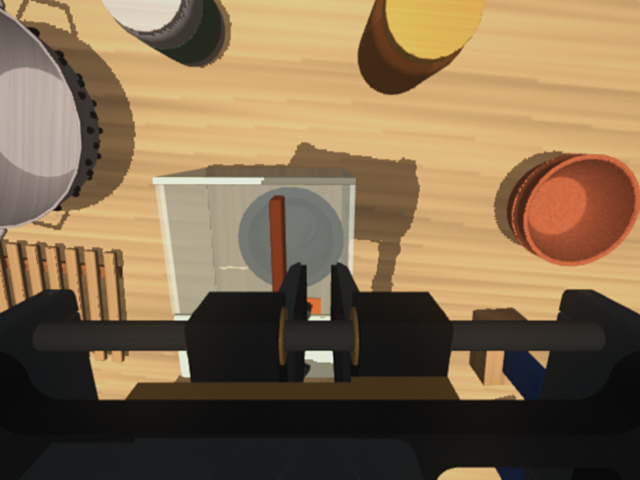

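```bash
python3 -m jog '[[0,[0,0,-3],0],[0,[0,0,-6],0],[0,[0,0,-8.5],0],[0,[0,0,-9.9],0],[0,[0,0,-9.9],0],[0,[0,0,-9.9],0]]' ; python3 -c "
from h import *
o=observe();print(o['tool_pos'],o['contact_force'],o['finger_gap'])
cv2.imwrite('pics/w14.png',camera('wrist')[:,:,::-1])"
```

```text
time: 16.25
tool_pos: [0.6106, 0.0206, 0.1395]
tcp_rot: [0.999, 0.039, -0.0, -0.003]
contact_force: [-0.4, -0.5, 1.0]
finger_gap: 0.0002
[0.6106 0.0206 0.1395] [-0.3827 -0.5072  1.0091] 0.00015375661664217256
```

View pics/w14.png

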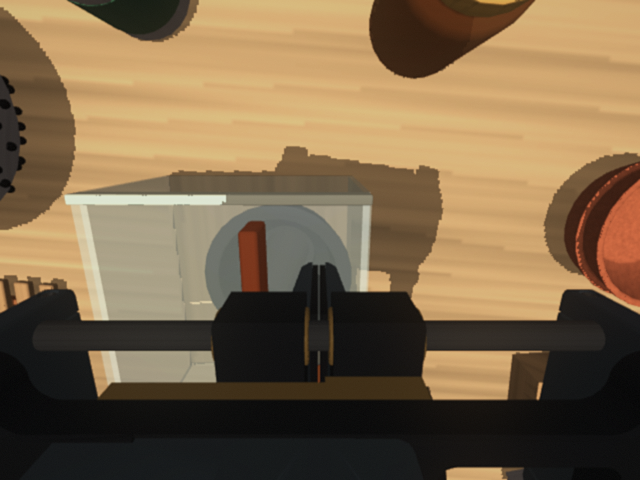

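```bash
python3 -m jog '[[0,[-0.1,1.3,0],0],[0,[-0.2,2.6,0],0],[0,[-0.3,3.9,0],0],[0,[-0.4,5.2,0],0],[0,[-0.5,6.5,0],0],[0,[-0.6,7.8,0],0],[0,[-0.7,9.1,0],0],[0,[-0.8,10.2,0],0]]' ; python3 -c "
from h import *
o=observe();print(o['tool_pos'],o['contact_force'])
cv2.imwrite('pics/w15.png',camera('wrist')[:,:,::-1])"
```

```text
time: 17.3
tool_pos: [0.6027, 0.1236, 0.1396]
tcp_rot: [0.999, 0.04, -0.0, -0.003]
contact_force: [1.9, -2.5, 1.4]
finger_gap: 0.0001
[0.6027 0.1236 0.1396] [ 1.9196 -2.5279  1.3602]
```

View pics/w15.png

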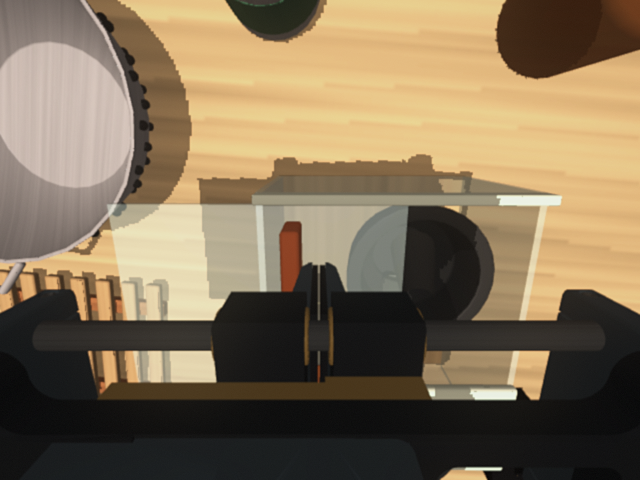

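```bash
python3 -m jog '[[0,[-0.08,1.0,0],0],[0,[-0.16,2.0,0],0],[0,[-0.22,2.8,0],0],[0,[-0.22,2.8,0],0]]' ; python3 -m jog '[[0,[-0.02,0.3,0],0],[0,[-0.04,0.5,0],0],[0,[-0.05,0.6,0],0],[0,[-0.05,0.6,0],0]]'
```

```text
time: 17.85
tool_pos: [0.5999, 0.1535, 0.1393]
tcp_rot: [0.999, 0.04, -0.0, -0.003]
contact_force: [0.4, -0.5, 0.0]
finger_gap: 0.0004
time: 18.35
tool_pos: [0.5993, 0.1594, 0.1393]
tcp_rot: [0.999, 0.04, -0.0, -0.003]
contact_force: [0.3, -1.0, -0.2]
finger_gap: 0.0004
```

```bash
python3 -m jog '[[0,[-0.02,0.2,0],0],[0,[-0.03,0.4,0],0],[0,[-0.03,0.4,0],0]]'; python3 -c "
from h import *
o=observe();print(o['tool_pos'],o['contact_force'])
m=camera_model('wrist');np.save('m16.npy',m['extrinsics'])
cv2.imwrite('pics/w16.png',camera('wrist')[:,:,::-1])"
```

```text
time: 18.73
tool_pos: [0.5992, 0.1612, 0.1393]
tcp_rot: [0.999, 0.04, -0.001, -0.002]
contact_force: [2.0, -20.5, 1.7]
finger_gap: 0.0001
[0.5992 0.1612 0.1393] [  1.9592 -20.476    1.6769]
```

View pics/w16.png

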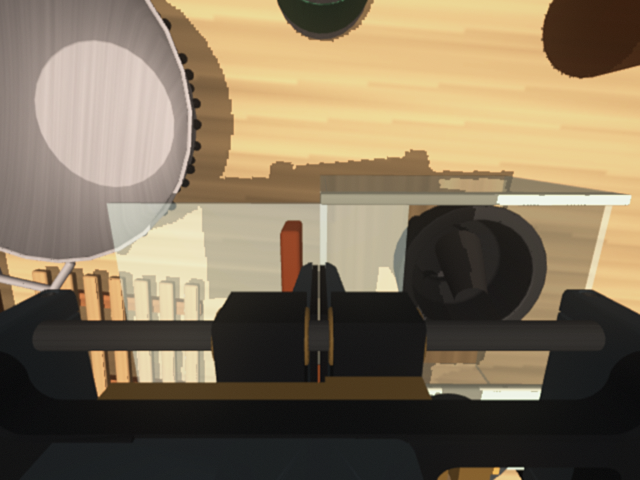

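End stop reached (20 N). I'll back off, rise and check from above.

```bash
python3 -m jog '[[0,[0,-1.5,0],0],[0,[0,-1.5,4],0],[0,[0,-1.5,10],0],[0,[0,-6,13],0],[0,[-3,-12,13],0],[0,[-7,-18,13],0],[0,[-10,-24,13],0],[0,[-12,-29,13],0]]'; python3 -m jog '[[0,[-4,-4,0],0],[0,[-8,-8,0],0],[0,[-12,-12,0],0],[0,[-16,-16,2],0],[0,[-20,-20,4],0],[0,[-20,-20,4],0],[0,[-20,-20,4],0]]'
python3 - <<'E'
from h import *
o=observe();print(o['tool_pos'],o['contact_force'])
cv2.imwrite('pics/t17.png',camera('top')[:,:,::-1]);cv2.imwrite('pics/s17.png',camera('scene')[:,:,::-1])
crop('pics/t17.png','pics/t17c.png',140,180,190,120,4)
crop('pics/s17.png','pics/s17c.png',270,130,130,100,6)
E
```

```text
time: 19.77
tool_pos: [0.4818, -0.1211, 0.2695]
tcp_rot: [0.999, 0.04, -0.0, -0.002]
contact_force: [1.1, -1.4, 0.0]
finger_gap: 0.0004
time: 20.65
tool_pos: [0.2817, -0.3208, 0.3094]
tcp_rot: [0.999, 0.04, -0.0, -0.002]
contact_force: [0.3, 0.2, -0.1]
finger_gap: 0.0003
[ 0.2817 -0.3208  0.3094] [ 0.2934  0.2173 -0.0788]
```

View pics/t17.png

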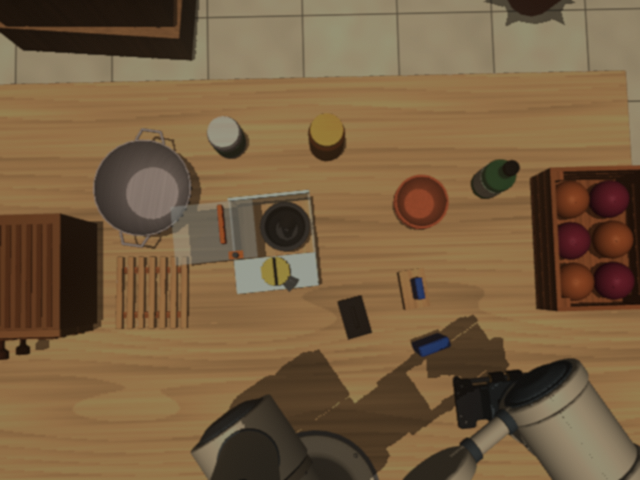

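View pics/t17c.png

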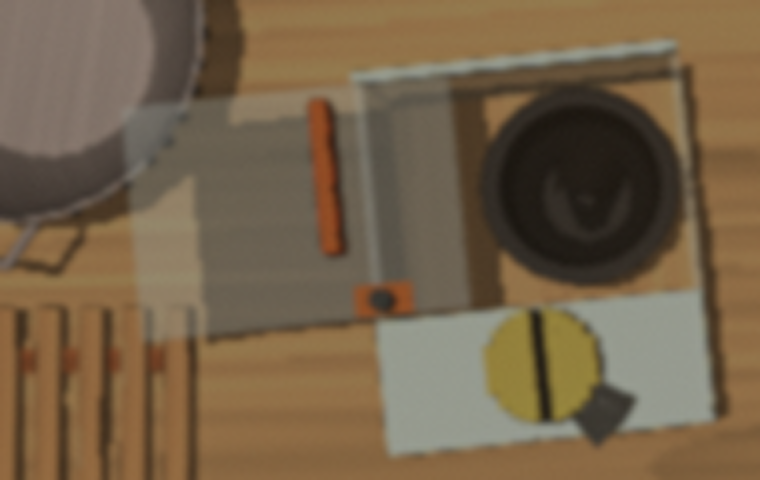

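View pics/s17.png

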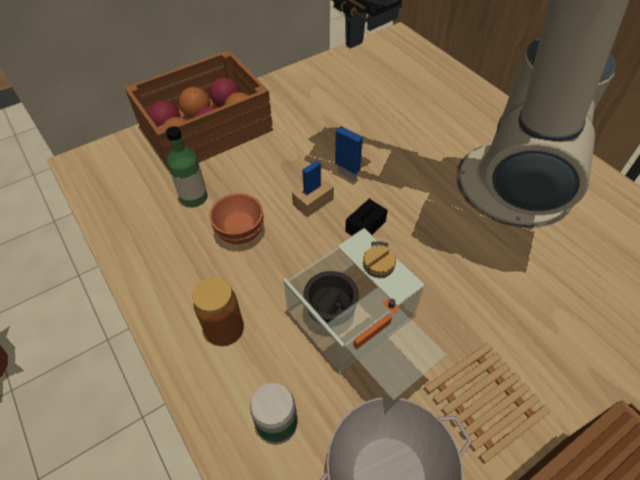

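View pics/s17c.png

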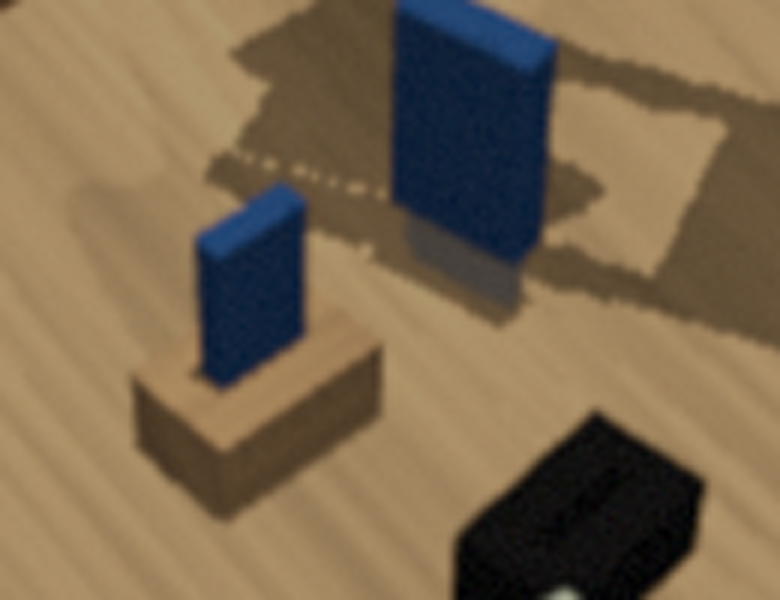

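Run:
```python
from h import *
a=pix2w('top',140+319/4-.4,180+100/4-.4,.152);b=pix2w('top',140+333/4-.4,180+253/4-.4,.152);r=(a+b)/2
print("rib",r,"opening",np.linalg.norm(r[:2]-[.6069,.0537]))
s=[pix2w('top',140+u/4-.4,180+v/4-.4,.148) for u,v in((537,312),(545,418))];d=s[0]-s[1];print("slot yaw",np.arctan2(d[1],d[0]))
x=cv2.imread('pics/s17.png').astype(int);y=cv2.imread('pics/s12.png').astype(int);z=cv2.imread('pics/scene0.png')
blue=lambda i:cv2.inRange(np.uint8(i[155:200,295:330]),(70,0,0),(255,90,60))
for i in(z,x): 
    M=cv2.moments(blue(i));print("key blob",M['m10']/M['m00'],M['m01']/M['m00'],M['m00']/255)
job_done()
```

```text
rib [0.5973 0.1725 0.152 ] opening 0.11922370808477056
slot yaw 0.05549640158196454
key blob 16.359550561797754 12.415730337078651 89.0
key blob 16.36842105263158 11.894736842105264 95.0
the job is handed in; nothing more can be done
```

The job is done and handed in at about 21 s, well inside the 72 s limit.

I took the small blue key from the bamboo rest, turned the brass lock a quarter turn clockwise with its blade, and put the key back in its rest. Then I pushed the lid open by its orange rib with closed fingers, until about 20 N showed the end stop. The order differs from the task text: the key went back before the lid was opened.

My last checks agreed:

- **Lock:** while the key was in it, the slot lay at 0.075 rad, matching the box's own direction of 0.075 rad. From above at the end it read 0.055 rad, against 0.082 rad for the box by the first top view. That puts the lock at about 1.57 rad, well past 1.25.
- **Lid:** open about 119 mm of 120.
- **Key:** upright, with the handle sitting on the rest. Its scene-image position is within 0.6 pixel of where it started.
- **Everything else:** by eye in the scene and top views, the bystanders and the molcajete stand where they were, and the robot is clear of everything.

The only mismatch was in the lock's measured position. The cameras put it 1–3 mm apart, and I corrected this by lining the blade up with the slot in the wrist view and by the side force during the turn, which peaked at about 10 N.

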